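# Line up the tumblers on the bar mat with a straightedge

### The job

Three short tumblers stand raggedly in front of the long dark bar mat. Take the T-shaped wooden straightedge by its handle and push them with its long edge, not with the gripper, until all stand upright on the mat in a straight line along its middle. Then let go of the straightedge, standing flat on the table.

Things in the scene. Friction and masses are not known exactly. Their poses are not given: they have to be found in the camera images.
- grip (a point): T-shaped straightedge, pale wood, 0.25 kg, standing left or right of the row, pushing face turned roughly to world +y. Handle block 60 (its x) x 26 (y) x 70 mm high; this point is on the block's axis, 45 mm above the table. Before it the blade, 300 mm along y, 22 thick, 20 high, on the table; its pushing face looks to +x, 52 mm ahead of this point. z up. The serving board opposite is not needed.
- tumbler_a: clear straight-sided glass tumbler, 60 mm in diameter, 75 mm high, about 0.2 kg, open at the top; origin at the centre of its underside, z up. The rightmost (least y) of the row at the start.
- tumbler_b: clear straight-sided glass tumbler, 60 mm in diameter, 75 mm high, about 0.2 kg, open at the top; origin at the centre of its underside, z up. The middle one of the row.
- tumbler_c: clear straight-sided glass tumbler, 60 mm in diameter, 75 mm high, about 0.2 kg, open at the top; origin at the centre of its underside, z up. The leftmost (greatest y) of the row.
- mat: dark rubber bar mat fixed flat on the table, 100 mm deep (its x, away from the robot) by 360 mm long (its y), origin at its centre. It is 1 mm thin: tumblers slide onto it without a step and stand at table height, z = 0. They start on its near (-x) side, about 84 mm apart along y, centres 70 to 125 mm short of its long middle line.
There are look-alikes about, which are no part of the job. Leave any green look-alike of the tumbler_a alone.

How it is judged:
On the way:
1. the straightedge pushes against a tumbler ((contact force between straightedge and tumbler_a above 0.2 N or contact force between straightedge and tumbler_b above 0.2 N or contact force between straightedge and tumbler_c above 0.2 N)), for 0.05 s.
At the end, for the whole second after the job is handed in: All three tumblers stand upright and still on the mat, each centre within 22 mm of its long middle line, all within a common 24 mm band (a spread up to 19 mm always passes) and within 160 mm of its middle lengthwise. The straightedge stands flat on the table, released (((x of tumbler_a in the frame of mat between -0.022 and 0.002 m and x of tumbler_b in the frame of mat between -0.022 and 0.002 m and x of tumbler_c in the frame of mat between -0.022 and 0.002 m) or (x of tumbler_a in the frame of mat between -0.017 and 0.007 m and x of tumbler_b in the frame of mat between -0.017 and 0.007 m and x of tumbler_c in the frame of mat between -0.017 and 0.007 m) or (x of tumbler_a in the frame of mat between -0.012 and 0.012 m and x of tumbler_b in the frame of mat between -0.012 and 0.012 m and x of tumbler_c in the frame of mat between -0.012 and 0.012 m) or (x of tumbler_a in the frame of mat between -0.007 and 0.017 m and x of tumbler_b in the frame of mat between -0.007 and 0.017 m and x of tumbler_c in the frame of mat between -0.007 and 0.017 m) or (x of tumbler_a in the frame of mat between -0.002 and 0.022 m and x of tumbler_b in the frame of mat between -0.002 and 0.022 m and x of tumbler_c in the frame of mat between -0.002 and 0.022 m)) and y of tumbler_a in the frame of mat between -0.16 and 0.16 m and y of tumbler_b in the frame of mat between -0.16 and 0.16 m and y of tumbler_c in the frame of mat between -0.16 and 0.16 m and angle between each of tumbler_a, tumbler_b, tumbler_c's own z axis and vertical below 0.1 rad and height (world z) of each of tumbler_a, tumbler_b, tumbler_c below 0.01 m and linear speed of each of tumbler_a, tumbler_b, tumbler_c below 0.02 m/s and height (world z) of grip below 0.055 m and angle between grip's own z axis and vertical below 0.15 rad); the robot touches nothing.
It fails at once if the gripper or arm itself touches a tumbler (contact force between any of the fingers, the arm and tumbler_a above 1 N or contact force between any of the fingers, the arm and tumbler_b above 1 N or contact force between any of the fingers, the arm and tumbler_c above 1 N).
It fails at once if a tumbler is tipped over (angle between any of tumbler_a, tumbler_b, tumbler_c's own z axis and vertical above 0.6 rad).
It also fails if it takes over 48 s, if anything falls off the work surface, if the arm or the gripper's body presses on something with over 40 N, if the wrist force passes 120 N, or if a joint passes its speed limit or range.

### The arm

A 7-joint arm with a two-finger parallel gripper is mounted at the origin on the work surface. World frame = base frame: x ahead of the robot, y to its left, z up, the work surface at z = 0. Lengths are in m, angles in rad, forces in N, time in s.
With the tool pointing down it reaches from about 0.35 to 0.9 m from the base axis. Payload 8.1 kg.
Tool frame: the origin (TCP) lies midway between the tips of the shut fingers; the grasp point (between the pads) lies 19 mm behind it; z points along the fingers, y is the line along which they close (so a half turn about z gives the same grasp; the last joint's range is limited). The gripper opens to 92 mm and grips with 3 to 60 N. Pads are 19 mm wide; open, the fingers measure 130 mm over their backs; the gripper's body (75 mm by 190 mm) begins 47 mm behind the grasp point.
Start: joints at [-1.367, 0.434, 0.025, 1.573, -0.012, 1.134, -0.075], TCP at [0.189, 0.596, 0.227] pointing down, gripper open.
Joint ranges: [-2.62, 2.62], [-0.44, 2.09], [-1.27, 1.32], [0.08, 2.57], [-1.32, 4.46], [0.12, 2], [-2.74, 2.74]. Speed limits (rad/s): [2.22, 2.22, 3.01, 3.01, 3.14, 3.14, 3.14].

### API

Orientations are given as a rotation vector (axis times angle).
In Python, from cell import arm gives the robot as it stands.
- The arm moves only by the tool send_rows, never from a script. Its argument "increments" is a list of rows, each a list of 3 entries, a list of its own where there are three numbers: the finger opening in cm, from 0 to 9.18, then the shift along the tool's x, y, z in cm, then the turn, a rotation vector about the tool's x, y, z in rad. A call has 1 to 5 rows; each row shifts and turns the commanded pose from where the row before left it, along the tool's axes as they then stand; what a row does not reach is not made up. A row lasts 1/10 s, in which the tool goes at most 50 mm and 8.59 degrees, less where a joint would pass 70% of its speed; a pose out of reach is approached as far as the arm can. A call is refused whole if a number of a shift passes 5 or a number of a turn 0.15, either way. A call with a gripper value outside its range is refused whole. The fingers move at their own pace and stop on an object; "force" is the grip in N (left out, the last holds). Time passes only in rows, so rows that do not move let the fingers close. It gives the time, the measured TCP pose, the force, the opening and the grip force at its end, in the units of the state.
- arm.observe(): the state, without advancing time (a new reading comes with each control period).
- arm.get_image(name): name is "side" or "top" or "wrist"; returns the picture (400x640x3 uint8, red, green, blue); there is no depth.
- arm.camera_params(name): a dict with "camera_matrix" (3x3 intrinsics, pixels), "k1" (the pictures are not rectified: a ray, as slopes to the right and down, at radius r is drawn at 1 + k1 r^2 times it, then the intrinsics apply), "R" (3x3) and "t" (3): a world point X has camera coordinates R X + t. Camera axes: x right, y down, z forward; pixel columns grow to the right and rows downward; lengths in m; the calibration is good to about 2 mm. A picture is of the moment at which its call begins: read the wrist's pose just before it. camera_params takes no time and is no camera call; for the wrist camera it gives the pose at the moment of the call.
- arm.sign_off(): hands the job in; it is judged then, once.
The state is a dict: "clock": time; "joints": joint angles; "dq": joint speeds; "joint_efforts": joint torques, N m; "position": TCP position; "ee_rot": TCP orientation; "force": force on the tool from outside, world axes, zero at the start; "ft_torque": the same for the moment, N m; "width": opening from 0.0 (shut) to 1.0 (fully open); "gripper_force": force on a finger pad.
Only numpy, scipy, OpenCV 4.12 (cv2) and the standard library are available. Lean on these libraries where they do the work, as an engineer would, in place of code of your own. Each camera call takes 0.05 s, during which the arm holds its last target. There are 200 camera calls.

## Working session

There is one attempt and no reset: what is moved stays moved. The work goes in short steps, Python scripts to look and compute and a tool call to move; the robot and the scene stay as the last step left them, time stands still between calls to the robot, and variables do not carry over. Pictures are saved under pics/ and viewed, at most 10 in all, crops included, and the job is handed in when it is done.

Besides the shell and the picture viewer there is one more tool, called after "Emit:" as name([rows], argument=value, ...), one row to a line, values as JSON. send_rows: Moves the arm, as the interface text tells. Its arguments: {"type":"object","properties":{"increments":{"type":"array"},"force":{"type":"number"}},"required":["increments"]}

```bash
mkdir -p pics; python3 - <<'E'
from cell import arm
import cv2,numpy as np
print(arm.observe())
for n in("top","side"):
    p=arm.camera_params(n);print(n,p)
    cv2.imwrite(f"pics/{n}0.png",arm.get_image(n)[:,:,::-1])
E
```

```text
{'clock': 0.0, 'joints': array([-1.36656527,  0.4352022 ,  0.02496592,  1.57412838, -0.01159787,
        1.13400219, -0.07506588]), 'dq': array([-0.00062104,  0.00010148, -0.00207668, -0.00117104, -0.00028565,
        0.00020824, -0.00137359]), 'joint_efforts': array([ 9.23313019e-04, -6.67834353e+01,  9.85305682e-01, -3.14462471e+01,
       -6.06451021e-02,  4.28601354e-02,  1.68097895e-04]), 'position': array([0.18866722, 0.59528684, 0.22594571]), 'ee_rot': array([-4.80109605e-01, -3.10458620e+00,  2.50055188e-03]), 'force': array([ 0.45534334,  0.7410026 , -0.1773315 ]), 'ft_torque': array([ 0.01404359, -0.01653094, -0.02384122]), 'gripper_force': 0.0, 'width': 1.0046969919561286}
top {'camera_matrix': array([[461.15025636,   0.        , 322.20562658],
       [  0.        , 461.15025636, 206.89052379],
       [  0.        ,   0.        ,   1.        ]]), 'k1': -0.10710460045336745, 'R': array([[-0.01482033, -0.99988299, -0.00379065],
       [-0.99292575,  0.01516366, -0.1177647 ],
       [ 0.1178084 ,  0.00201853, -0.99303429]]), 't': array([0.02511908, 0.57072178, 0.96001206])}
side {'camera_matrix': array([[447.18675145,   0.        , 322.97292671],
       [  0.        , 447.18675145, 196.77959508],
       [  0.        ,   0.        ,   1.        ]]), 'k1': -0.12462298288410151, 'R': array([[-0.95033021, -0.31116599,  0.00694359],
       [-0.21297927,  0.63386683, -0.74354064],
       [ 0.22696324, -0.70808797, -0.6686547 ]]), 't': array([0.52663738, 0.16276818, 0.91312645])}
```

View pics/top0.png

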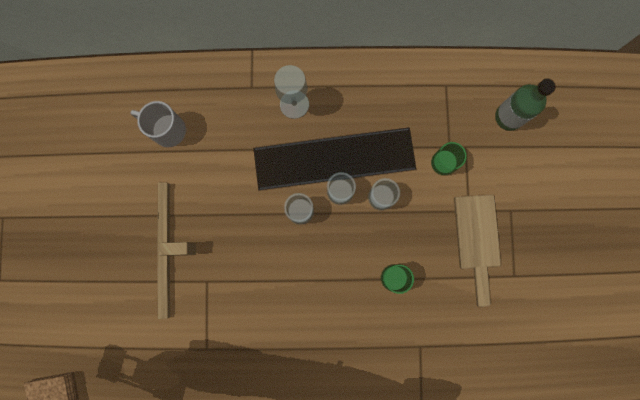

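View pics/side0.png

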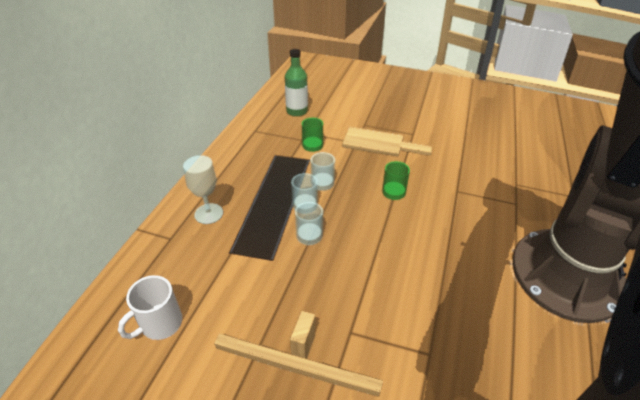

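The view shows the straightedge at top px (163,250) with its handle at (177,249). Look-alikes for it: the serving board at (478,245). Clear tumblers are c (299,208), b (341,188) and a (385,194). Green glasses at (398,278) and (449,158), a wine glass at (292,95) and a mug at (160,122) are not part of the job. I'm choosing the T at (163,250) and checking it in a close crop.

```bash
cat > h.py <<'E'
import numpy as np,cv2
from cell import arm
def cast(n,px,z,p=None):
    p=p or arm.camera_params(n);R,t=np.array(p["R"]),np.array(p["t"])
    u=cv2.undistortPoints(np.array(px,float).reshape(-1,1,2),p["camera_matrix"],np.array([p["k1"],0,0,0.]))[:,0]
    d=np.c_[u,np.ones(len(u))]@R; c=-R.T@t
    return (c+d*((z-c[2])/d[:,2])[:,None])[:,:2]
def proj(n,X,p=None):
    p=p or arm.camera_params(n)
    return cv2.projectPoints(np.array(X,float).reshape(-1,1,3),cv2.Rodrigues(np.array(p["R"]))[0],np.array(p["t"]),p["camera_matrix"],np.array([p["k1"],0,0,0.]))[0][:,0]
E
python3 - <<'E'
from h import *
im=cv2.imread("pics/top0.png")
a=cv2.resize(im[175:325,150:200],None,fx=4,fy=4,interpolation=cv2.INTER_CUBIC)
b=cv2.resize(im[120:230,250:420],None,fx=3.5,fy=3.5,interpolation=cv2.INTER_CUBIC)
o=np.zeros((600,800,3),np.uint8);o[:,:200]=a;o[:385,205:800]=b[:385,:595]
cv2.imwrite("pics/crop0.png",o)
m=(im.max(2)<32).astype(np.uint8);m[:110]=0;m[210:]=0;m[:,:245]=0;m[:,425:]=0
m=cv2.morphologyEx(m,cv2.MORPH_OPEN,np.ones((3,3)))
c=max(cv2.findContours(m,0,2)[0],key=cv2.contourArea)
q=cv2.boxPoints(cv2.minAreaRect(c));print(q,cast("top",q,0))
E
```

```text
Traceback (most recent call last):
ValueError: max() iterable argument is empty
```

View pics/crop0.png

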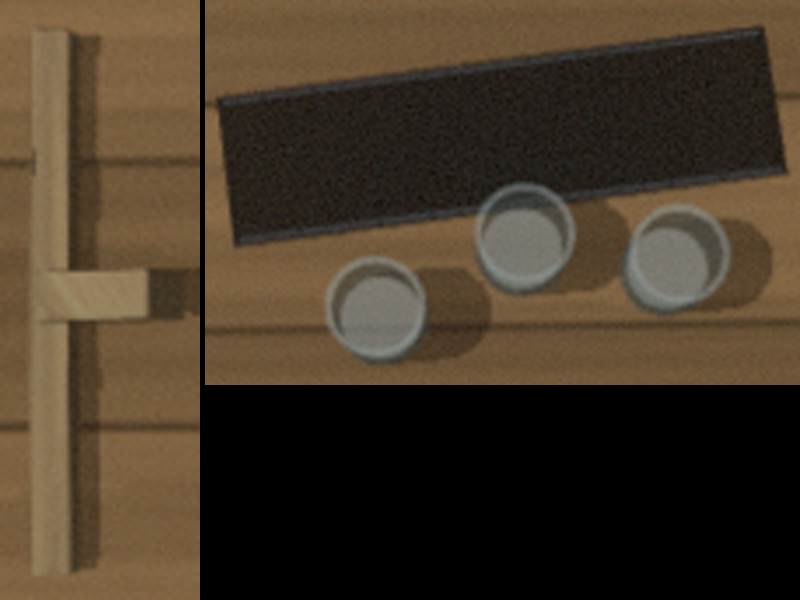

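```bash
python3 - <<'E'
from h import *
np.set_printoptions(precision=4,suppress=True)
A=lambda q:np.array(q)/4+[150,175]-.4
B=lambda q:(np.array(q)-[205,0])/3.5+[250,120]-.4
bl=cast("top",A([(33,30),(69,30),(71,573),(33,573)]),.02);print("blade",bl,np.linalg.norm(bl[0]-bl[3]))
print("handle",cast("top",A([(38,270),(148,270),(148,318),(40,320)]),.07))
m=cast("top",B([(219,98),(763,27),(786,172),(235,245)]),.001);print("mat",m,m.mean(0),[np.linalg.norm(m[i]-m[i-1]) for i in range(4)])
d=m[0]-m[1]+m[3]-m[2];yaw=np.arctan2(-d[0],d[1]);print("mat yaw",yaw)
R=np.array([[np.cos(yaw),-np.sin(yaw)],[np.sin(yaw),np.cos(yaw)]])
T=cast("top",B([(680,255),(525,234),(376,307)]),.075);print("abc",T,"\nin mat",(T-m.mean(0))@R)
print("rim check",cast("top",B([(327,307),(426,307)]),.075))
print("green",cast("top",[(398,275),(449,155)],.075), "wine",cast("top",[(294,106)],0),"mug",cast("top",[(157,118)],.09))
print("side mat mid proj check",proj("side",[*m.mean(0),0]))
E
```

```text
blade [[0.634  0.3829]
 [0.6336 0.3622]
 [0.3357 0.3557]
 [0.3356 0.3769]] 0.29853764509939934
handle [[0.4978 0.3584]
 [0.4973 0.2996]
 [0.4724 0.2993]
 [0.4718 0.3568]]
mat [[ 0.7129  0.1704]
 [ 0.7552 -0.1847]
 [ 0.6585 -0.1956]
 [ 0.6162  0.1596]] [ 0.6857 -0.0126] [np.float64(0.09738218925989807), np.float64(0.35769334028882854), np.float64(0.09736149479136211), np.float64(0.3577368494944039)]
mat yaw 0.1184871303952339
abc [[ 0.5943 -0.115 ]
 [ 0.6083 -0.0233]
 [ 0.566   0.0655]] 
in mat [[-0.1028 -0.0909]
 [-0.0781 -0.0015]
 [-0.1096  0.0917]]
rim check [[0.5665 0.0945]
 [0.5656 0.036 ]]
green [[ 0.424  -0.136 ]
 [ 0.6724 -0.2529]] wine [[0.8099 0.0781]] mug [[0.7597 0.3642]]
side mat mid proj check [[272.8072 200.408 ]]
```

```bash
cat >> h.py <<'E'
from scipy.spatial.transform import Rotation as Ro
def plan(pos,yaw,ds=.04,da=.13,n=None):
    s=arm.observe();p=np.array(s["position"]);R=Ro.from_rotvec(s["ee_rot"]);pos=np.array(pos)
    c,k=np.cos(yaw),np.sin(yaw);T=Ro.from_matrix(np.array([[c,k,0],[k,-c,0],[0,0,-1]]))
    w=(R.inv()*T).as_rotvec();n=n or int(max(1,np.ceil(max(np.linalg.norm(pos-p)/ds,np.linalg.norm(w)/da))))
    print("clock %.2f"%s["clock"],"pos",p.round(4),"err",(pos-p).round(4),"w",w.round(3),"rows",n)
    st=(pos-p)/n; wr=(w/n).round(3)
    for i in range(n):
        d=(R.inv().apply(st)*100).round(2); print([d.tolist(),wr.tolist()]); R=R*Ro.from_rotvec(wr)
E
python3 -c "
from h import *
plan([.485,.329,.13],1.591)"
```

```text
clock 0.10 pos [0.1886 0.5954 0.226 ] err [ 0.2964 -0.2664 -0.096 ] w [-1.000e-03  1.000e-03  1.244e+00] rows 11
[[-3.3, -1.49, 0.88], [-0.0, 0.0, 0.113]]
[[-3.45, -1.11, 0.88], [-0.0, 0.0, 0.113]]
[[-3.55, -0.72, 0.88], [-0.0, 0.0, 0.113]]
[[-3.61, -0.31, 0.88], [-0.0, 0.0, 0.113]]
[[-3.62, 0.1, 0.88], [-0.0, 0.0, 0.113]]
[[-3.59, 0.51, 0.88], [-0.0, 0.0, 0.113]]
[[-3.51, 0.91, 0.88], [-0.0, 0.0, 0.113]]
[[-3.38, 1.3, 0.88], [-0.0, 0.0, 0.113]]
[[-3.21, 1.67, 0.88], [-0.0, 0.0, 0.113]]
[[-3.01, 2.02, 0.88], [-0.0, 0.0, 0.113]]
[[-2.76, 2.35, 0.88], [-0.0, 0.0, 0.113]]
```

Emit:
send_rows([
  [9.1,[-3.3,-1.5,0.9],[0,0,0.113]],
  [9.1,[-3.45,-1.1,0.9],[0,0,0.113]],
  [9.1,[-3.55,-0.7,0.9],[0,0,0.113]],
  [9.1,[-3.6,-0.3,0.9],[0,0,0.113]],
  [9.1,[-3.6,0.1,0.9],[0,0,0.113]],
])

```text
clock: 0.6
position: [0.3243, 0.474, 0.1812]
ee_rot: [-1.333, -2.845, 0.001]
force: [-0.0, 0.1, 0.1]
width: 0.993
gripper_force: 0.0
```

Emit:
send_rows([
  [9.1,[-3.6,0.5,0.9],[0,0,0.113]],
  [9.1,[-3.5,0.9,0.9],[0,0,0.113]],
  [9.1,[-3.4,1.3,0.9],[0,0,0.113]],
  [9.1,[-3.2,1.7,0.9],[0,0,0.113]],
  [9.1,[-3.0,2.0,0.9],[0,0,0.113]],
])

```text
clock: 1.1
position: [0.4591, 0.3531, 0.1362]
ee_rot: [-2.073, -2.36, 0.001]
force: [0.3, 0.5, -0.5]
width: 0.991
gripper_force: 0.0
```

Emit:
send_rows([
  [9.1,[-2.8,2.35,0.9],[0,0,0.113]],
  [9.1,[0,0,0],[0,0,0]],
  [9.1,[0,0,0],[0,0,0]],
])

```text
clock: 1.4
position: [0.4855, 0.3287, 0.1272]
ee_rot: [2.199, 2.243, -0.002]
force: [-1.1, 0.3, -0.5]
width: 0.992
gripper_force: 0.0
```

```bash
python3 - <<'E'
from h import *
plan([.485,.329,.031],1.591,ds=.025)
p=arm.camera_params("wrist");cv2.imwrite("pics/w1.png",arm.get_image("wrist")[:,:,::-1])
print(proj("wrist",[[.485,.329,.07],[.485,.359,.07],[.485,.299,.07]],p),p)
E
```

```text
clock 1.40 pos [0.4855 0.3287 0.1272] err [-0.0005  0.0003 -0.0962] w [-0.001  0.001 -0.   ] rows 4
[[0.01, -0.01, 2.41], [-0.0, 0.0, -0.0]]
[[0.01, -0.01, 2.41], [-0.0, 0.0, -0.0]]
[[0.01, -0.01, 2.41], [-0.0, 0.0, -0.0]]
[[0.01, -0.01, 2.41], [-0.0, 0.0, -0.0]]
[[318.86189794 217.86802353]
 [319.82602748 174.7777871 ]
 [317.97092682 257.69286886]] {'camera_matrix': array([[338.33522374,   0.        , 319.01380167],
       [  0.        , 338.33522374, 198.23535604],
       [  0.        ,   0.        ,   1.        ]]), 'k1': 0.011633157403517926, 'R': array([[ 0.99977751,  0.02106083, -0.00117025],
       [ 0.02042551, -0.95278383,  0.30296167],
       [ 0.00526563, -0.30291816, -0.95300202]]), 't': array([-0.49184218,  0.29566251,  0.39320588])}
```

View pics/w1.png

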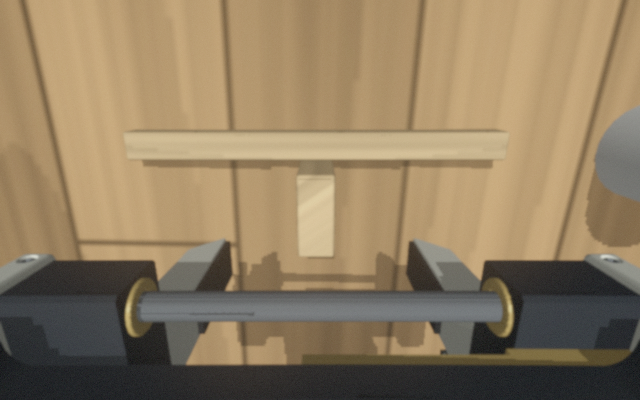

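The wrist view shows the T: blade at rows 130–160, handle top at cols 298–335 and rows 175–257. This matches the prediction to within 2 mm. Descending and gripping.

Emit:
send_rows([
  [9.1,[0,-0.2,2.4],[0,0,0]],
  [9.1,[0,0,2.4],[0,0,0]],
  [9.1,[0,0,2.4],[0,0,0]],
  [9.1,[0,0,2.3],[0,0,0]],
  [9.1,[0,0,0],[0,0,0]],
])

```text
clock: 1.95
position: [0.4804, 0.3301, 0.0303]
ee_rot: [-2.193, -2.247, 0.007]
force: [0.1, -0.4, 0.6]
width: 0.989
gripper_force: 0.0
```

Emit:
send_rows([
  [0,[0,0,0],[0,0,0]],
  [0,[0,0,0],[0,0,0]],
  [0,[0,0,0],[0,0,0]],
  [0,[0,0,0],[0,0,0]],
  [0,[0,0,0],[0,0,0]],
], force=40)

```text
clock: 2.45
position: [0.4836, 0.3298, 0.0333]
ee_rot: [-2.198, -2.245, -0.002]
force: [0.3, -0.2, -0.1]
width: 0.607
gripper_force: 0.0
```

Emit:
send_rows([
  [0,[0,0,0],[0,0,0]],
  [0,[0,0,0],[0,0,0]],
  [0,[0,0,0],[0,0,0]],
])

```text
clock: 2.75
position: [0.4833, 0.3296, 0.0327]
ee_rot: [-2.198, -2.244, -0.0]
force: [-0.5, 0.0, 0.4]
width: 0.345
gripper_force: 0.0
```

Emit:
send_rows([
  [0,[0,0,0],[0,0,0]],
  [0,[0,0,0],[0,0,0]],
  [0,[0,0,0],[0,0,0]],
])

```text
clock: 3.05
position: [0.4834, 0.3295, 0.0327]
ee_rot: [2.198, 2.244, -0.0]
force: [0.5, -0.2, -1.0]
width: 0.279
gripper_force: 40.0
```

Emit:
send_rows([
  [0,[0,0,-0.5],[0,0,0]],
  [0,[0,0,-0.5],[0,0,0]],
  [0,[0,0,0],[0,0,0]],
])

```text
clock: 3.35
position: [0.4837, 0.3298, 0.0435]
ee_rot: [2.198, 2.244, 0.002]
force: [0.2, 0.8, -2.3]
width: 0.285
gripper_force: 40.0
```

```bash
python3 -c "
from h import *
plan([.455,.329,.042],.1185,ds=.03,da=.1)
s=arm.observe();print(s['width'],s['gripper_force'],s['ee_rot'])"
```

```text
clock 3.35 pos [0.4837 0.3298 0.0435] err [-0.0287 -0.0008 -0.0015] w [ 0.000e+00 -1.000e-03  1.473e+00] rows 15
[[-0.0, -0.19, 0.01], [0.0, -0.0, 0.098]]
[[-0.02, -0.19, 0.01], [0.0, -0.0, 0.098]]
[[-0.04, -0.19, 0.01], [0.0, -0.0, 0.098]]
[[-0.06, -0.18, 0.01], [0.0, -0.0, 0.098]]
[[-0.07, -0.18, 0.01], [0.0, -0.0, 0.098]]
[[-0.09, -0.17, 0.01], [0.0, -0.0, 0.098]]
[[-0.11, -0.16, 0.01], [0.0, -0.0, 0.098]]
[[-0.12, -0.15, 0.01], [0.0, -0.0, 0.098]]
[[-0.14, -0.13, 0.01], [0.0, -0.0, 0.098]]
[[-0.15, -0.12, 0.01], [0.0, -0.0, 0.098]]
[[-0.16, -0.11, 0.01], [0.0, -0.0, 0.098]]
[[-0.17, -0.09, 0.01], [0.0, -0.0, 0.098]]
[[-0.18, -0.07, 0.01], [0.0, -0.0, 0.098]]
[[-0.18, -0.05, 0.01], [0.0, -0.0, 0.098]]
[[-0.19, -0.04, 0.01], [0.0, -0.0, 0.098]]
0.28458467956986433 39.99953269958496 [2.19811476e+00 2.24433509e+00 1.71009567e-03]
```

Emit:
send_rows([
  [0,[0,-0.19,0],[0,0,0.098]],
  [0,[-0.02,-0.19,0],[0,0,0.098]],
  [0,[-0.04,-0.19,0],[0,0,0.098]],
  [0,[-0.06,-0.18,0],[0,0,0.098]],
  [0,[-0.07,-0.18,0],[0,0,0.098]],
])

```text
clock: 3.85
position: [0.4736, 0.3294, 0.0428]
ee_rot: [-2.68, -1.639, -0.0]
force: [0.7, -0.4, -2.0]
width: 0.277
gripper_force: 40.0
```

Emit:
send_rows([
  [0,[-0.09,-0.17,0],[0,0,0.098]],
  [0,[-0.11,-0.16,0],[0,0,0.098]],
  [0,[-0.12,-0.15,0],[0,0,0.098]],
  [0,[-0.14,-0.13,0],[0,0,0.098]],
  [0,[-0.15,-0.12,0],[0,0,0.098]],
])

```text
clock: 4.35
position: [0.4639, 0.3292, 0.0428]
ee_rot: [-2.997, -0.94, 0.0]
force: [-0.1, -0.1, -2.9]
width: 0.281
gripper_force: 40.0
```

Emit:
send_rows([
  [0,[-0.16,-0.11,0],[0,0,0.098]],
  [0,[-0.17,-0.09,0],[0,0,0.098]],
  [0,[-0.18,-0.07,0],[0,0,0.098]],
  [0,[-0.18,-0.05,0],[0,0,0.098]],
  [0,[-0.19,-0.04,0],[0,0,0.098]],
])

```text
clock: 4.85
position: [0.4543, 0.329, 0.0428]
ee_rot: [-3.136, -0.185, 0.0]
force: [-0.4, 0.4, -2.4]
width: 0.283
gripper_force: 40.0
```

```bash
python3 -c "
from h import *
plan([.463,-.0386,.042],.1185,ds=.04,da=.1)
s=arm.observe();print(s['joints'])"
```

```text
clock 4.85 pos [0.4543 0.329  0.0428] err [ 0.0087 -0.3676 -0.0008] w [-0.     0.    -0.001] rows 10
[[-0.35, 3.66, 0.01], [-0.0, 0.0, -0.0]]
[[-0.35, 3.66, 0.01], [-0.0, 0.0, -0.0]]
[[-0.35, 3.66, 0.01], [-0.0, 0.0, -0.0]]
[[-0.35, 3.66, 0.01], [-0.0, 0.0, -0.0]]
[[-0.35, 3.66, 0.01], [-0.0, 0.0, -0.0]]
[[-0.35, 3.66, 0.01], [-0.0, 0.0, -0.0]]
[[-0.35, 3.66, 0.01], [-0.0, 0.0, -0.0]]
[[-0.35, 3.66, 0.01], [-0.0, 0.0, -0.0]]
[[-0.35, 3.66, 0.01], [-0.0, 0.0, -0.0]]
[[-0.35, 3.66, 0.01], [-0.0, 0.0, -0.0]]
[-1.22226032  0.65645221  0.73685715  1.95997249 -0.63141424  0.76883334
 -1.56804223]
```

Emit:
send_rows([
  [0,[-1.5,3.0,0],[0,0,0]],
  [0,[-1.5,3.5,0],[0,0,0]],
  [0,[-0.5,4,0],[0,0,0]],
  [0,[0,4,0],[0,0,0]],
  [0,[0,4,0],[0,0,0]],
])

```text
clock: 5.35
position: [0.4421, 0.1399, 0.043]
ee_rot: [-3.135, -0.193, -0.001]
force: [0.7, -0.1, -3.1]
width: 0.281
gripper_force: 40.0
```

Emit:
send_rows([
  [0,[0,4,0],[0,0,0]],
  [0,[0,4,0],[0,0,0]],
  [0,[0,4,0],[0,0,0]],
  [0,[0,4,0],[0,0,0]],
  [0,[0,2.1,0],[0,0,0]],
])

```text
clock: 5.85
position: [0.4647, -0.0424, 0.0433]
ee_rot: [3.135, 0.186, 0.002]
force: [0.3, 0.7, -2.0]
width: 0.276
gripper_force: 40.0
```

```bash
python3 - <<'E'
from h import *
plan([.463,-.0386,.0335],.1185,ds=.04,da=.1)
im=arm.get_image("top")[:,:,::-1];cv2.imwrite("pics/top2.png",im)
cv2.imwrite("pics/top2c.png",cv2.resize(im[110:330,200:460],None,fx=2.7,fy=2.7,interpolation=cv2.INTER_CUBIC))
E
```

```text
clock 5.85 pos [ 0.4647 -0.0424  0.0433] err [-0.0017  0.0038 -0.0098] w [ 0.001 -0.002 -0.   ] rows 1
[[-0.13, -0.4, 0.98], [0.001, -0.002, -0.0]]
```

View pics/top2c.png

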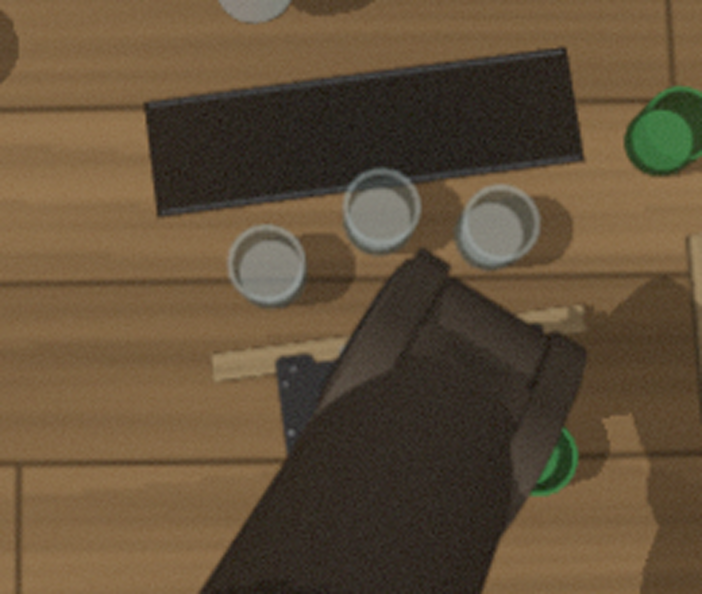

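The blade's ends are at crop px (213,365) and (585,317), parallel to the mat and clear of all three tumblers. Lowering and pushing.

Emit:
send_rows([
  [0,[0,-0.4,0.5],[0,0,0]],
  [0,[0,0,0.45],[0,0,0]],
  [0,[0.5,0,0],[0,0,0]],
  [0,[1,0,0],[0,0,0]],
  [0,[1,0,0],[0,0,0]],
])

```text
clock: 6.4
position: [0.4888, -0.0303, 0.0329]
ee_rot: [-3.135, -0.194, 0.001]
force: [-0.4, 0.0, -2.8]
width: 0.284
gripper_force: 40.0
```

Emit:
send_rows([
  [0,[1,0,0],[0,0,0]],
  [0,[1,0,0],[0,0,0]],
  [0,[1,0,0],[0,0,0]],
  [0,[1,0,0],[0,0,0]],
  [0,[1,0,0],[0,0,0]],
])

```text
clock: 6.9
position: [0.5383, -0.0256, 0.0329]
ee_rot: [-3.136, -0.191, 0.002]
force: [-4.3, -0.6, -2.7]
width: 0.279
gripper_force: 40.0
```

```bash
python3 -c "
from h import *
plan([.604,-.0223,.0335],.1185,ds=.01,da=.1)"
```

```text
clock 6.90 pos [ 0.5383 -0.0256  0.0329] err [0.0657 0.0033 0.0006] w [-0.     0.001  0.003] rows 7
[[0.94, 0.07, -0.01], [-0.0, 0.0, 0.0]]
[[0.94, 0.07, -0.01], [-0.0, 0.0, 0.0]]
[[0.94, 0.07, -0.01], [-0.0, 0.0, 0.0]]
[[0.94, 0.07, -0.01], [-0.0, 0.0, 0.0]]
[[0.94, 0.07, -0.01], [-0.0, 0.0, 0.0]]
[[0.94, 0.07, -0.01], [-0.0, 0.0, 0.0]]
[[0.94, 0.07, -0.01], [-0.0, 0.0, 0.0]]
```

Emit:
send_rows([
  [0,[1,0,0],[0,0,0]],
  [0,[1,0,0],[0,0,0]],
  [0,[1,0,0],[0,0,0]],
  [0,[1,0,0],[0,0,0]],
  [0,[0.8,0,0],[0,0,0]],
])

```text
clock: 7.4
position: [0.5869, -0.0198, 0.0332]
ee_rot: [3.136, 0.191, 0.0]
force: [-3.9, 0.2, -3.1]
width: 0.283
gripper_force: 40.0
```

Emit:
send_rows([
  [0,[0.5,0,0],[0,0,0]],
  [0,[0.3,0,0],[0,0,0]],
  [0,[0,0,0],[0,0,0]],
])

```text
clock: 7.7
position: [0.5943, -0.019, 0.0333]
ee_rot: [3.136, 0.191, 0.001]
force: [-1.0, 0.2, -3.1]
width: 0.282
gripper_force: 40.0
```

```bash
python3 - <<'E'
from h import *
plan([.604,-.0223,.0335],.1185,ds=.01,da=.1)
o=[]
for n,(x,y,w,h) in(("top",(245,110,190,110)),("side",(200,130,190,142))):
    im=arm.get_image(n)[:,:,::-1];cv2.imwrite(f"pics/{n}3.png",im)
    o.append(cv2.resize(im[y:y+h,x:x+w],(400 if n=="side" else 800,300),interpolation=cv2.INTER_CUBIC) if 0 else cv2.resize(im[y:y+h,x:x+w],None,fx=4 if n=="top" else 2,fy=4 if n=="top" else 1,interpolation=cv2.INTER_CUBIC))
cv2.imwrite("pics/c3.png",o[0])
E
```

```text
clock 7.70 pos [ 0.5943 -0.019   0.0333] err [ 0.0097 -0.0033  0.0002] w [ 0.    -0.001  0.003] rows 2
[[0.46, 0.22, -0.01], [0.0, -0.0, 0.002]]
[[0.46, 0.22, -0.01], [0.0, -0.0, 0.002]]
```

View pics/c3.png

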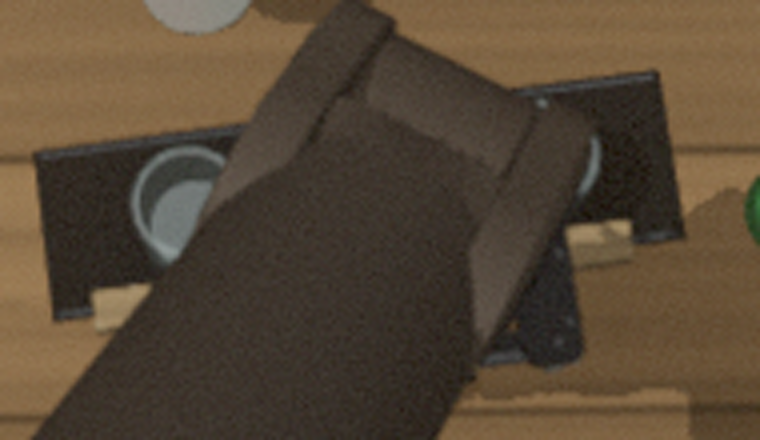

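The crop shows c's rim centre at about (188,203), a's right rim edge at 600 and the blade's front corner at (93,290), with b hidden by the arm.

```bash
python3 - <<'E'
from h import *
A=lambda q:np.array(q)/4+[245,110]-.4
yaw=.1185;R=np.array([[np.cos(yaw),-np.sin(yaw)],[np.sin(yaw),np.cos(yaw)]])
f=lambda q,z:(cast("top",A(q),z)-[.6857,-.0126])@R
print("c",f([(188,203)],.075),"a right edge",f([(600,158)],.075),"blade front",f([(93,290),(630,222)],.02))
print("mat corners",f([(37,152),(655,71),(685,237),(55,321)],.001))
E
```

```text
c [[-0.00947592  0.09344405]] a right edge [[-0.01423446 -0.12426983]] blade front [[-0.03827727  0.15373809]
 [-0.03995716 -0.14559501]]
mat corners [[ 0.04860914  0.17797086]
 [ 0.04878797 -0.17759201]
 [-0.04900356 -0.17903534]
 [-0.04930947  0.17889343]]
```

Emit:
send_rows([
  [0,[0.4,0,0],[0,0,0]],
  [0,[0.3,0,0],[0,0,0]],
  [0,[0.2,0,0],[0,0,0]],
  [0,[0,0,0],[0,0,0]],
  [0,[-0.2,0,0.05],[0,0,0]],
])

```text
clock: 8.3
position: [0.6016, -0.018, 0.0331]
ee_rot: [3.136, 0.191, 0.003]
force: [-0.1, 0.1, -2.6]
width: 0.279
gripper_force: 40.0
```

Emit:
send_rows([
  [3.4,[0,0,0],[0,0,0]],
  [5,[0,0,0],[0,0,0]],
  [6,[0,0,0],[0,0,0]],
  [7,[0,0,0],[0,0,0]],
  [7,[0,0,0],[0,0,0]],
])

```text
clock: 8.8
position: [0.6009, -0.0181, 0.0328]
ee_rot: [-3.136, -0.191, -0.001]
force: [0.2, -0.6, 0.5]
width: 0.669
gripper_force: 0.0
```

Emit:
send_rows([
  [7,[0,0,0],[0,0,0]],
  [7,[0,0,-1],[0,0,0]],
  [7,[0,0,-3],[0,0,0]],
  [7,[0,0,-4],[0,0,0]],
  [7,[0,0,-4],[0,0,0]],
])

```text
clock: 9.3
position: [0.6003, -0.0183, 0.1545]
ee_rot: [3.135, 0.19, -0.001]
force: [0.7, 0.3, 0.5]
width: 0.765
gripper_force: 0.0
```

Emit:
send_rows([
  [7,[0,0,-4],[0,0,0]],
  [7,[-4,0,-3],[0,0,0]],
  [7,[-4,0,0],[0,0,0]],
  [7,[-4,0,0],[0,0,0]],
  [7,[-4,0,0],[0,0,0]],
])

```text
clock: 9.8
position: [0.4404, -0.038, 0.2229]
ee_rot: [-3.135, -0.19, -0.0]
force: [-1.0, 0.7, 0.9]
width: 0.764
gripper_force: 0.0
```

```bash
python3 - <<'E'
from h import *
im=arm.get_image("top")[:,:,::-1]
cv2.imwrite("pics/c4.png",cv2.resize(im[110:250,245:435],None,fx=4,fy=4,interpolation=cv2.INTER_CUBIC))
E
```

```text
(no output)
```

View pics/c4.png

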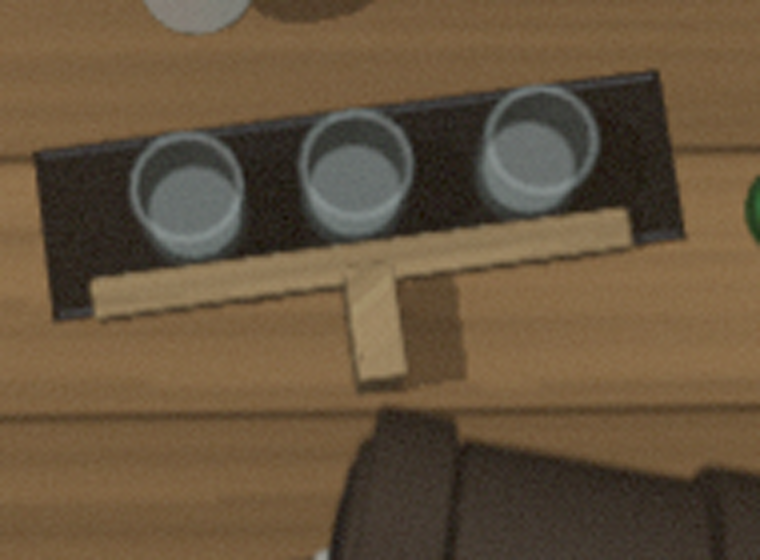

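All three tumblers stand upright on the mat, with rim centres at (187,188), (356,166) and (541,142). The straightedge lies flat and is released.

```bash
python3 - <<'E'
from h import *
yaw=.1185;R=np.array([[np.cos(yaw),-np.sin(yaw)],[np.sin(yaw),np.cos(yaw)]])
q=(cast("top",np.array([(187,188),(356,166),(541,142)])/4+[245,110]-.4,.075)-[.6857,-.0126])@R
print(q)
if abs(q[:,0]).max()<.009 and abs(q[:,1]).max()<.15: print(arm.sign_off())
E
```

```text
[[-0.0014356   0.09297052]
 [-0.00163198  0.00361096]
 [-0.00164673 -0.09469523]]
the job is handed in; nothing more can be done
None
```

The job is handed in: by the last top-camera picture, all three tumblers stand upright on the mat in a line about 1.5 mm short of its middle. The straightedge is released flat on the table, and the run took about 10 s on the robot's clock.

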